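Put the ear defenders and goggles away after the ultrasonic bath

ROBOT

A 6-joint arm with a two-finger parallel gripper is mounted at the origin on the work surface. World frame = base frame: x ahead of the robot, y to its left, z up, the work surface at z = 0. Lengths are in m, angles in rad, forces in N, time in s.
With the tool pointing down it reaches from about 0.275 to 0.75 m from the base axis. Payload 10.2 kg.
Tool frame: the origin (TCP) lies on the centre line of the jaws, within the pads' length; the fingertips stand 19 mm ahead of it and the grasp point (between the pads) is the TCP; z points along the fingers, y is the direction in which the jaws open and shut (so a half turn about z gives the same grasp; the last joint's range is limited). The gripper opens to 88 mm and grips with 3 to 60 N. Pads are 18 mm wide; open, the fingers measure 123 mm over their backs; the gripper's body (75 mm by 187 mm) begins 45 mm behind the grasp point.
Start: joints at [1.034, 0.313, 1.498, -0, 1.331, -0.223], TCP at [0.162, 0.499, 0.227] pointing down, gripper open.
Joint ranges: [-2.94, 2.94], [-0.97, 2.17], [0.19, 2.56], [-1.23, 4.37], [0.02, 3.11], [-2.88, 2.88]. Speed limits (rad/s): [2.39, 2.39, 3.01, 3.14, 3.14, 3.14].

INTERFACE

Orientations are given as a unit quaternion [x, y, z, w].
In Python, from station import ctrl gives the robot as it stands.
- The arm moves only by the tool servo_tool, never from a script. Its argument "commands" is a list of rows, each an object with "translation": the shift along the world's x, y, z scaled (see below), a list of three; "rotation": the turn, a rotation vector about the world's x, y, z scaled (see below), a list of three. A call has 1 to 20 rows; each row is the pose to reach, as a shift and turn from the pose commanded when the call began; what a row does not reach only later rows make up. The controller multiplies each number of a shift by 120 mm and each number of a turn by 120 degrees. A row lasts 1/10 s, in which the tool goes at most 50 mm and 8.59 degrees, less where a joint would pass 70% of its speed; a pose out of reach is approached as far as the arm can. A call with a number of a shift or a turn outside -1 to 1 is refused whole. A call with a gripper value outside its range is refused whole. "fingers" is the opening, from 0 (shut) to 1 (fully open), set as the call begins (left out, the last holds). The fingers move at their own pace and stop on an object; "squeeze" is the grip in N (left out, the last holds). Time passes only in rows, so rows that repeat a pose let the fingers close. It gives the time, the measured TCP pose, the force and the opening at its end, in the units of the state.
- ctrl.sense(): the state, without advancing time (a new reading comes with each control period).
- ctrl.grab_frame(name): name is "scene" or "top"; returns the picture (400x640x3 uint8, red, green, blue); there is no depth.
- ctrl.get_calibration(name): a dict with "vfov" (degrees; the focal length in pixels is half the picture's height over the tangent of half this angle, whatever the lens; pixels are square), "cx", "cy" (the principal point, pixels), "extrinsics" (4x4, takes a point from camera to world coordinates). Camera axes: x right, y down, z forward; pixel columns grow to the right and rows downward; lengths in m; the calibration is good to about 2 mm. A picture is of the moment at which its call begins. get_calibration takes no time and is no camera call.
- ctrl.hand_in(): hands the job in, once; it reports no verdict.
Trained networks look in the newest picture that a camera, given by its name, has taken for a name from the list of things; names that differ only in an ending like _2 or _b are one class to them, and where a whole thing is asked for, a point or a joint stands for the part that bears it (a point fixed in the world has none). Each returns a list of dicts, best first, with "conf" (0 to 1); they miss things now and then, are a little off and sometimes report something else, mostly with a low value. They report only what shows in the picture. A call takes as long as a camera call.
- ctrl.outline_of(camera, target): "mask" (400x640 bool, what is visible of it) and "extent" ([left, top, right, bottom] in pixels, round what is visible of it).
The state is a dict: "t": time; "qpos": joint angles; "qvel": joint speeds; "effort": joint torques, N m; "tcp_pos": TCP position; "tool_rot": TCP orientation; "contact_force": force on the tool from outside, world axes, zero at the start; "moment": the same for the moment, N m; "width": finger opening in m.
Only numpy, scipy, OpenCV 4.12 (cv2) and the standard library are available. Lean on these libraries where they do the work, as an engineer would, in place of code of your own. Each camera call takes 0.05 s, during which the arm holds its last target. There are 200 camera calls.

TASK

The noisy ultrasonic bath is done, so put the protective gear away. Hang the pair of ear defenders that stands on the bench over the rail, next to the pair that hangs there already: band across the bar, one cup on each side. Set the goggles centred on their sloped rest, lenses outward and the nose-notch edge down against the lip; do not drop anything and leave the hanging pair, the beaker, the bowl and the jar where they are.

Things in the scene. Friction and masses are not known exactly. Their poses are not given: they have to be found in the camera images.
- pair_crown (a point): Ear defenders standing upright on their cups on the bench (0.16 to 0.3 kg, rigid). Point: mid-thickness of the black band at its crown, 7 mm below the top, 7 mm above the underside, 146 mm above the feet. z up, y along the band's width (32 mm; the band is 14 mm thick). Sizes: see pair.
- pair: The same ear defenders; origin midway between the feet, same axes. Two grey cups at +-x, joined by the arched black band: 120 mm across the cups (x), 60 mm wide (y), 153 mm high. Cups 78 mm high, 50 mm clear between their cushions. Turned half round about z it is the same.
- hung_pair_crown (a point): Crown point of an identical pair that already hangs on the rail, anywhere up to 100 mm from its middle; stays there. Same sizes and axes as pair.
- hung_pair: The hanging pair; origin midway between the feet of its cups.
- rail_mid (a point): Middle of the level steel bar of the rail stand (fixed): 340 mm long along its y, 14 mm thick; the point is on its centre line, 155 mm above the bench. 12 mm posts under its ends, nothing above it. x level and square to the bar, z up. A hanging pair has its crown point 14 mm above the centre line, cups at either side, feet 23 mm off the bench.
- rail: The rail stand; origin on the bench below rail_mid. Its feet at the posts reach 60 mm to +-x, 12 mm high.
- goggles_center (a point): Safety goggles lying lenses up on the bench: rigid grey frame, two clear lenses, no strap (0.06 to 0.13 kg). 150 mm long (y), 56 mm brow to cheek (x), 40 mm deep (z); the point is the centre of that block. z points out through the lenses, -x to the cheek edge with the nose notch. Outer cheek corners cut off. Notch: see goggles_nose.
- goggles: The goggles; origin 20 mm below goggles_center, on the back side.
- goggles_nose (a point): On the goggles: middle of the nose notch's inner wall, 12 mm from the centre towards -x, same axes. The notch is 40 mm wide (y), 16 mm deep, in the middle of the -x edge; there the nose bridge is 40 mm across, from x = -12 to +28 mm from the centre, and 36 mm deep, its top 4 mm below the frame's.
- goggles_lens (a point): On the goggles: 16 mm from the centre towards the lenses (+z), same axes.
- rest_seat (a point): Sloped white goggles rest (fixed): a pad 62 x 96 mm on a pillar, 20 degrees down to its front. Point on the pad's face, 80 mm above the bench; x up the slope, y across, z out of the face. Two lip tabs 10 mm high at the low edge, inner faces at x = -29 mm, y = 20 to 48 mm each side, open between. Seated goggles: centre at (-1, 0, 20) mm, axes parallel.
- rest: The goggles rest; origin on the bench 80 mm below rest_seat, x level to its rear, z up.
- beaker: Glass beaker, 70 mm across, 90 mm high; a bystander. Origin at the centre of its underside.
- dish: Low white ceramic bowl, 90 mm across, 35 mm high; a bystander. Origin at the centre of its underside.
- jar: Small jar, 60 mm across, 70 mm high; a bystander. Origin at the centre of its underside.

How it is judged:
By the outcome, as a careful person would: the job done as asked, in the order asked, and still so for the second after the job is handed in, with the robot touching nothing.
It also fails if it takes over 64 s, if anything falls off the work surface, if the arm or the gripper's body presses on something with over 40 N, if the wrist force passes 120 N, or if a joint passes its speed limit or range.

## Working session

There is one attempt and no reset: what is moved stays moved. The work goes in short steps, Python scripts to look and compute and a tool call to move; the robot and the scene stay as the last step left them, time stands still between calls to the robot, and variables do not carry over. Pictures are saved under pics/ and viewed, about 8 in all and at most 12, crops included, and the job is handed in when it is done.

Besides the shell and the picture viewer there is one more tool, called after ">>>" as name(argument=value, ...), one argument or row to a line, values as JSON. servo_tool: Moves the arm, as the interface text tells. Shifts and turns lie within -1 to 1; 1 stands for 120 mm of shift or 120 degrees of turn. Its arguments: {"type":"object","properties":{"commands":{"type":"array","items":{"type":"object","properties":{"translation":{"type":"array","items":{"type":"number"}},"rotation":{"type":"array","items":{"type":"number"}}}}},"fingers":{"type":"number"},"squeeze":{"type":"number"}},"required":["commands"]}

```bash
mkdir -p pics; ls
python3 - <<'E'
from station import ctrl
import cv2,numpy as np
print(ctrl.sense())
ims=[]
for c in("scene","top"):
    im=ctrl.grab_frame(c);k=ctrl.get_calibration(c);print(c,k)
    cv2.imwrite(f"pics/{c}0.png",im[:,:,::-1])
    for t in("pair","hung_pair","rail","goggles","rest","beaker","dish","jar"):
        for o in ctrl.outline_of(c,t)[:3]:
            ys,xs=np.nonzero(o["mask"]);print(c,t,round(o["conf"],2),o["extent"],xs.mean().round(1) if len(xs) else None,ys.mean().round(1) if len(xs) else None,len(xs))
E
```

```text
pics
{'t': 0.0, 'qpos': array([ 1.03360359e+00,  3.13469084e-01,  1.49843697e+00, -3.22056414e-05,
        1.33098529e+00, -2.23389570e-01]), 'qvel': array([ 0.0009656 , -0.00102165, -0.00238826, -0.00126711, -0.00016117,
       -0.0003352 ]), 'effort': array([ 1.83308907e-04, -4.02202213e+01, -2.52277458e+01,  6.95549324e-02,
        3.51205899e-02, -7.09221695e-05]), 'tcp_pos': array([0.16193373, 0.49912831, 0.22605135]), 'tool_rot': array([ 1.56254784e-01,  9.87716569e-01, -6.08759540e-04, -2.26509020e-04]), 'contact_force': array([-0.26907175,  0.35497172, -0.59985127]), 'moment': array([0.05854317, 0.01715095, 0.02047428]), 'width': 0.087758023489163}
scene {'vfov': 42.38027765323961, 'cx': 315.78943608036104, 'cy': 195.9454937461263, 'extrinsics': array([[-3.35728872e-01,  5.18663835e-01, -7.86303981e-01,
         1.65982629e+00],
       [ 9.41958654e-01,  1.84737774e-01, -2.80331677e-01,
         3.82043823e-01],
       [-1.37855110e-04, -8.34781277e-01, -5.50581692e-01,
         9.31499494e-01],
       [ 0.00000000e+00,  0.00000000e+00,  0.00000000e+00,
         1.00000000e+0
[... 821 characters left out ...]
, -0.99913495,  1.2497218 ],
       [ 0.        ,  0.        ,  0.        ,  1.        ]])}
top pair 0.85 [352.3, 117.3, 391.4, 174.3] 371.6 144.6 1174
top hung_pair 0.96 [192.4, 121.0, 227.7, 180.6] 207.5 149.8 1365
top rail 0.58 [103.6, 128.6, 275.0, 182.2] 193.2 152.4 2443
top goggles 0.66 [321.5, 206.4, 391.7, 250.2] 354.9 227.8 1382
top goggles 0.62 [440.1, 193.2, 496.5, 238.7] 466.1 215.8 1703
top rest 0.84 [441.0, 193.7, 493.8, 237.9] 466.0 215.7 1719
top beaker 0.83 [141.4, 228.0, 179.9, 258.2] 160.8 241.6 853
top dish 0.92 [214.2, 225.9, 256.4, 265.6] 234.8 245.1 1128
top jar 0.82 [431.4, 124.7, 464.1, 160.2] 446.8 141.4 693
top jar 0.62 [322.0, 210.1, 393.0, 250.1] 355.2 227.8 1368
```

Run:
```python
import cv2
a=cv2.imread("pics/top0.png")[90:290,90:510];cv2.imwrite("pics/t1.png",cv2.resize(a,(800,381),interpolation=cv2.INTER_CUBIC))
a=cv2.imread("pics/scene0.png")[160:320,180:490];cv2.imwrite("pics/s1.png",cv2.resize(a,(800,413),interpolation=cv2.INTER_CUBIC))
```

```text
(no output)
```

View pics/t1.png

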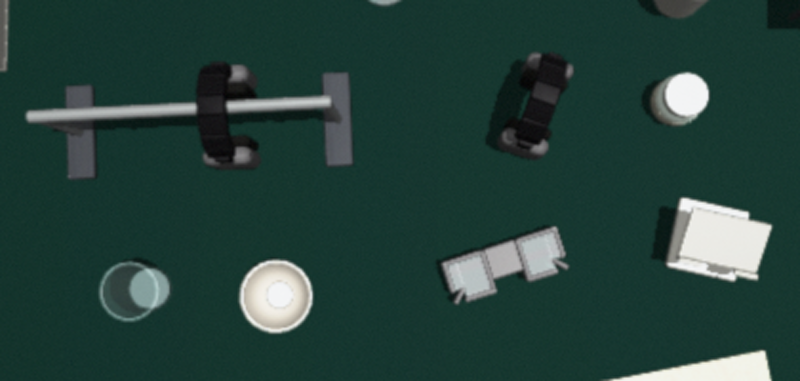

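View pics/s1.png

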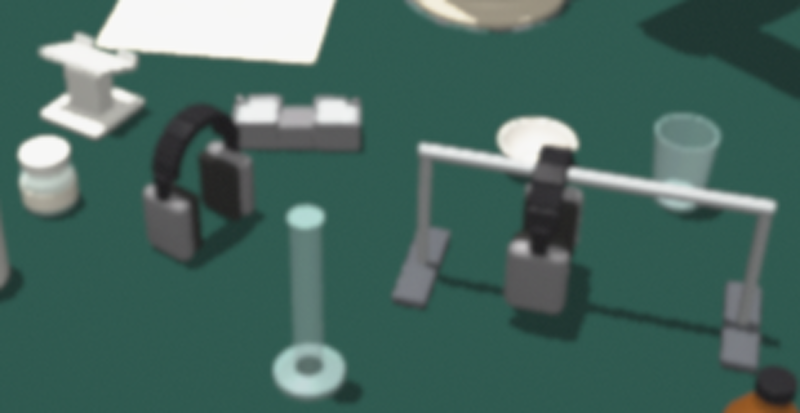

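```bash
cat > h.py <<'E'
from station import ctrl
import cv2,numpy as np
from scipy.optimize import minimize
from scipy.spatial.transform import Rotation as R
C={c:ctrl.get_calibration(c) for c in("scene","top")}
def proj(c,P):
    k=C[c];E=k["extrinsics"];f=200/np.tan(np.radians(k["vfov"]/2))
    q=(np.atleast_2d(P)-E[:3,3])@E[:3,:3]
    return q[:,:2]/q[:,2:]*f+[k["cx"],k["cy"]]
def tri(uv):  # {cam:(u,v)} -> world point, gap
    A=[];b=[];rays=[]
    for c,(u,v) in uv.items():
        k=C[c];E=k["extrinsics"];f=200/np.tan(np.radians(k["vfov"]/2))
        d=E[:3,:3]@[(u-k["cx"])/f,(v-k["cy"])/f,1];d/=np.linalg.norm(d)
        M=np.eye(3)-np.outer(d,d);A.append(M);b.append(M@E[:3,3])
    p=np.linalg.lstsq(np.vstack(A),np.hstack(b),rcond=None)[0]
    return p,max(np.linalg.norm(m@p-q) for m,q in zip(A,b))
def box(x0,x1,y0,y1,z0,z1):
    return np.array([[x,y,z] for x in(x0,x1) for y in(y0,y1) for z in(z0,z1)])/1e3
def earm():
    L=[box(25,60,-30,30,0,78),box(-60,-25,-30,30,0,78)]
    t=np.radians(np.arange(0,181,20))
    p=[box(-.1,.1,-16,16,-.1,.1)]
    for a,b in zip(t[:-1],t[1:]):
        pts=[[(45+s)*np.cos(q),y,78+(68+s)*np.sin(q)] for q in(a,b) for s in(-7,7) for y in(-16,16)]
        L.append(np.array(pts)/1e3)
    return L
def gog():
    o=lambda s:np.array([[x,s*y,z] for x,y in((28,20),(28,75),(-14,75),(-28,61),(-28,20)) for z in(0,40)])/1e3
    return [o(1),o(-1),box(-12,28,-20,20,0,36)]
def rail():
    return [box(-7,7,-170,170,148,162)]+[b for s in(-1,1) for b in(box(-6,6,s*158-6,s*158+6,0,150),box(-60,60,s*158-15,s*158+15,0,12))]
def rest():
    T=R.from_euler('y',-20,degrees=True).as_matrix()
    f=lambda b:b@T.T+[0,0,.08]
    return [f(box(-31,31,-48,48,-8,0)),f(box(-35,-29,20,48,-8,10)),f(box(-35,-29,-48,-20,-8,10))]
MODEL=dict(pair=earm,hung_pair=earm,goggles=gog,rail=rail,rest=rest)
def render(c,L,p,S=4):
    m=np.zeros((400*S,640*S),np.uint8);r=R.from_euler('z',p[3]).as_matrix()
    for b in L:
        uv=proj(c,b@r.T+p[:3]);h=cv2.convexHull(((uv+.5)*S).round().astype(np.int32))
        cv2.fillConvexPoly(m,h,1)
    return m
def fit(name,masks,p0,S=4):
    L=MODEL[name]();B={c:cv2.resize(m.astype(np.float32),None,fx=S,fy=S,interpolation=cv2.INTER_LINEAR)>.5 for c,m in masks.items()}
    def cost(p):
        s=0
        for c,m in B.items():
            r=render(c,L,p,S)>0;s+=1-(r&m).sum()/(r|m).sum()
        return s
    best=None
    for st in(1,.4):
        x0=np.array(p0 if best is None else best.x)
        best=minimize(cost,x0,method="Nelder-Mead",options=dict(initial_simplex=np.vstack([x0]+[x0+st*d for d in np.diag([.015,.015,.012,.15])]),xatol=2e-4,fatol=1e-3,maxiter=250))
    return best.x,best.fun
E
cat > fit0.py <<'E'
from h import *
import sys
V={}
for c in C:
    V[c]=cv2.cvtColor(ctrl.grab_frame(c),cv2.COLOR_RGB2BGR)
M={n:{c:ctrl.outline_of(c,n)[0]["mask"] for c in C} for n in("pair","hung_pair","goggles","rail","rest")}
out={c:cv2.resize(v,None,fx=4,fy=4,interpolation=cv2.INTER_CUBIC) for c,v in V.items()}
for n,m in M.items():
    ce={c:np.argwhere(q).mean(0)[::-1] for c,q in m.items()}
    p,g=tri(ce)
    y0={"pair":[1.3,1.8],"hung_pair":[1.57],"goggles":[0,.3],"rail":[0],"rest":[0,-.2]}[n]
    z0=.023 if n=="hung_pair" else 0
    r=min((fit(n,m,[p[0],p[1],z0,y]) for y in y0),key=lambda t:t[1])
    print(n,"tri",p.round(4),"gap",round(g,4),"fit",r[0].round(4),"cost",round(r[1],3))
    for c in C:
        cs,_=cv2.findContours(render(c,MODEL[n](),r[0]),cv2.RETR_LIST,cv2.CHAIN_APPROX_NONE)
        cv2.drawContours(out[c],cs,-1,(0,0,255),1)
cv2.imwrite("pics/ot.png",out["top"]);cv2.imwrite("pics/os.png",out["scene"])
t=out["top"];s=out["scene"]
cv2.imwrite("pics/comp.png",np.vstack([np.hstack([t[440:740,1240:1640],t[740:1040,1240:1640]]),np.hstack([t[740:1040,1660:2060],s[640:940,780:1180]])]))
E
python3 fit0.py
```

```text
pair tri [ 0.6347 -0.1587  0.0646] gap 0.0033 fit [ 0.6354 -0.1562  0.0052  2.7984] cost 0.334
hung_pair tri [0.6153 0.2188 0.0796] gap 0.0036 fit [0.6141 0.2164 0.0288 3.2135] cost 0.266
goggles tri [ 0.4388 -0.1197  0.0203] gap 0.001 fit [ 0.4375 -0.1202  0.0021  0.319 ] cost 0.161
rail tri [0.6084 0.2641 0.075 ] gap 0.0069 fit [0.6117 0.2549 0.0009 0.0612] cost 0.611
rest tri [ 0.4701 -0.3846  0.0313] gap 0.0012 fit [ 4.723e-01 -3.787e-01  4.000e-04 -2.631e-01] cost 0.963
```

View pics/comp.png

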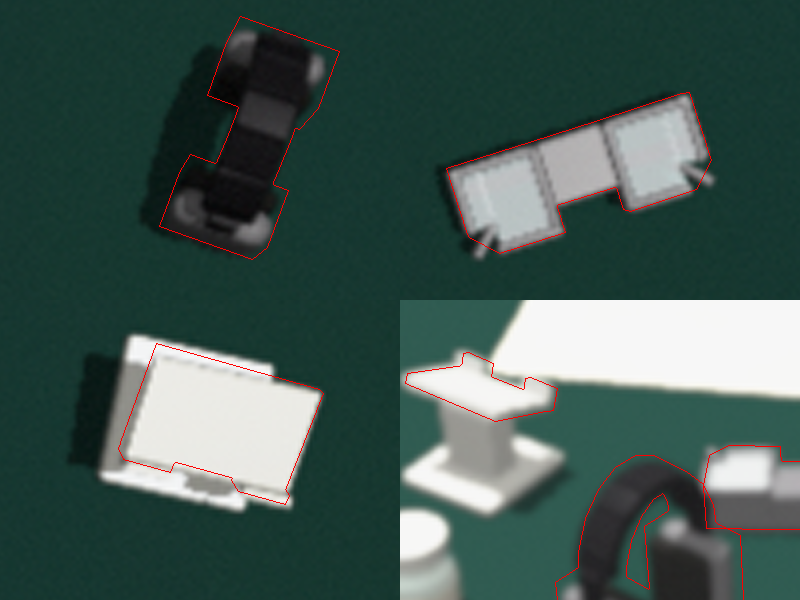

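```bash
cat > f1.py <<'E'
from h import *
ends=[({"top":(105.7,151.4),"scene":(479,239.8)}),({"top":(264.3,143.5),"scene":(343.5,217.4)})]
P=[tri(e) for e in ends]
for p in P:print(p[0].round(4),round(p[1],4))
a,b=P[0][0],P[1][0];print("len",np.linalg.norm(a-b),"mid",(a+b)/2,"yaw",np.arctan2(-(a-b)[0],(a-b)[1]))
mid=(a+b)/2;yaw=np.arctan2(-(a-b)[0],(a-b)[1])
t=cv2.resize(cv2.imread("pics/top0.png"),None,fx=4,fy=4,interpolation=cv2.INTER_CUBIC);s=cv2.resize(cv2.imread("pics/scene0.png"),None,fx=4,fy=4,interpolation=cv2.INTER_CUBIC)
for c,i in(("top",t),("scene",s)):
    for n,p in(("rail",[mid[0],mid[1],0,yaw]),("hung_pair",[.6141,.2164,.0245,yaw])):
      for bx in MODEL[n]()[:1 if n=="rail" else 99]:
        m=render(c,[bx],p)
        cv2.drawContours(i,cv2.findContours(m,0,1)[0],-1,(0,0,255) if n=="rail" else (0,255,255),1)
    p=[.6354,-.1562,0,-.31]
    for bx in MODEL["pair"]():cv2.drawContours(i,cv2.findContours(render(c,[bx],p),0,1)[0],-1,(0,0,255),1)
cv2.imwrite("pics/c2.png",np.vstack([np.hstack([t[440:740,400:1100],np.zeros((300,100,3),np.uint8)]),np.hstack([s[780:1080,1330:1630],s[780:1080,1630:1930],t[450:750,1380:1580]])]))
# dark band of the pair, top
g=cv2.cvtColor(cv2.imread("pics/top0.png"),6);m=ctrl.outline_of("top","pair")[0]["mask"]
print(ctrl.sense()["t"])
E
python3 f1.py
```

```text
[0.5993 0.4242 0.1547] 0.0005
[0.6195 0.0861 0.1534] 0.0008
len 0.3386938350536924 mid [0.60937887 0.25515227 0.15406056] yaw 0.059716921848761845
1.55
```

View pics/c2.png

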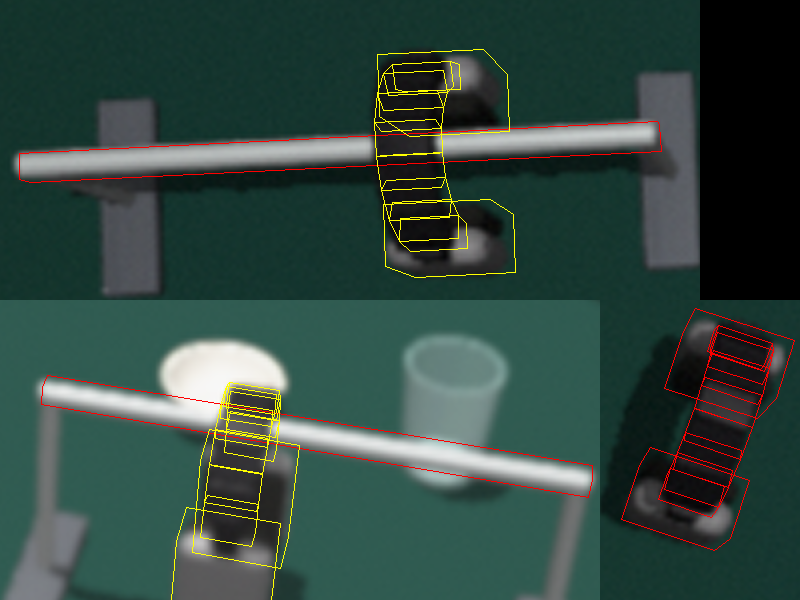

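>>> servo_tool(
  commands=[
    {"translation": [0.657, -0.91, 0.03], "rotation": [0, 0, 0]},
    {"translation": [0.657, -0.91, 0.03], "rotation": [0, 0, 0]},
    {"translation": [0.657, -0.91, 0.03], "rotation": [0, 0, 0]},
  ],
  fingers=1,
  squeeze=25,
)

```text
t: 1.85
tcp_pos: [0.2418, 0.3883, 0.2303]
tool_rot: [0.156, 0.988, -0.0, 0.0]
contact_force: [-0.3, -0.2, -0.4]
width: 0.0878
```

>>> servo_tool(
  commands=[
    {"translation": [0.657, -0.91, 0.03], "rotation": [0, 0, 0]},
    {"translation": [0.657, -0.91, 0.03], "rotation": [0, 0, 0]},
    {"translation": [0.657, -0.91, 0.03], "rotation": [0, 0, 0]},
  ],
)

```text
t: 2.15
tcp_pos: [0.3209, 0.2788, 0.2341]
tool_rot: [0.157, 0.988, 0.0, 0.0]
contact_force: [-0.6, 0.6, 1.0]
width: 0.0881
```

>>> servo_tool(
  commands=[
    {"translation": [0.657, -0.91, 0.03], "rotation": [0, 0, 0]},
    {"translation": [0.657, -0.91, 0.03], "rotation": [0, 0, 0]},
    {"translation": [0.657, -0.91, 0.03], "rotation": [0, 0, 0]},
  ],
)

```text
t: 2.45
tcp_pos: [0.3999, 0.1694, 0.2377]
tool_rot: [0.157, 0.988, -0.0, 0.0]
contact_force: [0.2, 0.4, -1.0]
width: 0.088
```

>>> servo_tool(
  commands=[
    {"translation": [0.657, -0.91, 0.03], "rotation": [0, 0, 0]},
    {"translation": [0.657, -0.91, 0.03], "rotation": [0, 0, 0]},
    {"translation": [0.657, -0.91, 0.03], "rotation": [0, 0, 0]},
  ],
)

```text
t: 2.75
tcp_pos: [0.4787, 0.06, 0.2411]
tool_rot: [0.157, 0.988, -0.0, 0.0]
contact_force: [0.7, 0.3, 0.4]
width: 0.0882
```

>>> servo_tool(
  commands=[
    {"translation": [0.657, -0.91, 0.03], "rotation": [0, 0, 0]},
    {"translation": [0.657, -0.91, 0.03], "rotation": [0, 0, 0]},
    {"translation": [0.657, -0.91, 0.03], "rotation": [0, 0, 0]},
  ],
)

```text
t: 3.05
tcp_pos: [0.5574, -0.0493, 0.2444]
tool_rot: [0.157, 0.988, -0.0, 0.0]
contact_force: [0.1, 1.1, -0.2]
width: 0.0881
```

>>> servo_tool(
  commands=[
    {"translation": [0.657, -0.91, 0], "rotation": [0, 0, 0]},
    {"translation": [0.657, -0.91, 0], "rotation": [0, 0, 0]},
    {"translation": [0.657, -0.91, 0], "rotation": [0, 0, 0]},
    {"translation": [0.657, -0.91, 0], "rotation": [0, 0, 0]},
    {"translation": [0.657, -0.91, 0], "rotation": [0, 0, 0]},
  ],
)

```text
t: 3.55
tcp_pos: [0.635, -0.1559, 0.2439]
tool_rot: [0.157, 0.988, 0.0, -0.001]
contact_force: [0.1, 0.8, -0.2]
width: 0.0881
```

>>> servo_tool(
  commands=[
    {"translation": [0, 0, -0.35], "rotation": [0, 0, 0]},
    {"translation": [0, 0, -0.6], "rotation": [0, 0, 0]},
    {"translation": [0, 0, -0.7], "rotation": [0, 0, 0]},
    {"translation": [0, 0, -0.7], "rotation": [0, 0, 0]},
    {"translation": [0, 0, -0.7], "rotation": [0, 0, 0]},
  ],
)

```text
t: 4.05
tcp_pos: [0.6356, -0.1556, 0.1626]
tool_rot: [0.156, 0.988, -0.0, 0.001]
contact_force: [0.2, 0.9, 1.2]
width: 0.0878
```

Run:
```python
from h import *
ims=[]
for c,(x,y) in(("scene",(255,225)),("top",(370,145))):
    im=ctrl.grab_frame(c)[y-50:y+50,x-66:x+67,::-1];ims.append(cv2.resize(im,(400,300),interpolation=cv2.INTER_CUBIC))
cv2.imwrite("pics/g1.png",np.hstack(ims));print(ctrl.sense()["tcp_pos"],ctrl.sense()["t"])
```

```text
[ 0.63575365 -0.15583284  0.16270277] 4.15
```

View pics/g1.png

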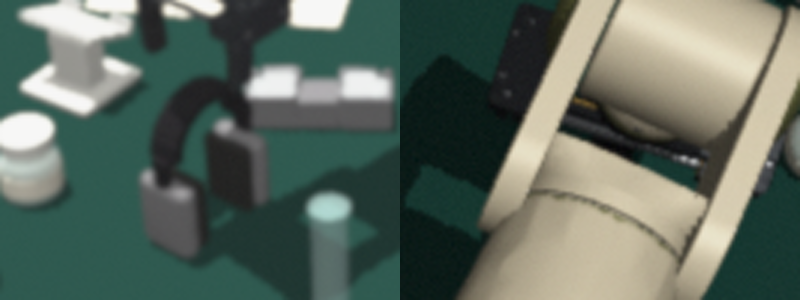

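Run:
```python
from h import *
u=np.array([.308,.952,0]);c0=np.array([.6357,-.1558,.1437])
for n,p in(("tipL",c0-u*.044),("tipR",c0+u*.044),("mid",c0),("crowntop",np.array([.6357,-.1558,.153]))):
    q=proj("scene",p)[0];print(n,(q-[189,175])*3)
```

```text
tipL [163.8146021   76.35567304]
tipR [235.73863265 110.22697726]
mid [199.19703923  93.01838345]
crowntop [198.52565127  84.45260446]
```

Run:
```python
from h import *
im=ctrl.grab_frame("scene")[150:225,215:300,::-1]
im=cv2.resize(im,(680,600),interpolation=cv2.INTER_CUBIC);im=(255*(im/255.)**.6).astype(np.uint8)
u=np.array([.308,.952,0]);c0=np.array([.6357,-.1558,.1437])
for p in(c0-u*.044,c0+u*.044,c0+[0,0,.0093]):
    q=(proj("scene",p)[0]-[215,150])*8;cv2.circle(im,tuple(int(v) for v in q),3,(0,0,255),-1)
cv2.imwrite("pics/g2.png",im)
```

```text
(no output)
```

View pics/g2.png

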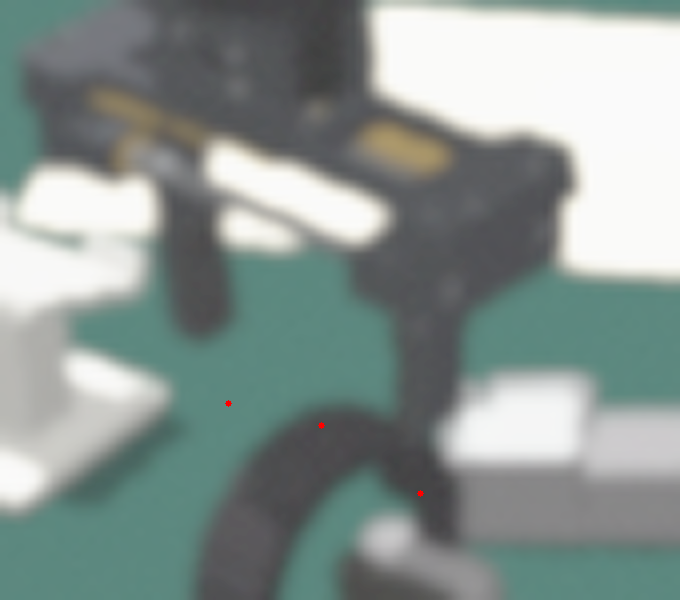

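>>> servo_tool(
  commands=[
    {"translation": [0, 0, -0.02], "rotation": [0, 0, 0]},
    {"translation": [0, 0, -0.02], "rotation": [0, 0, 0]},
    {"translation": [0, 0, -0.02], "rotation": [0, 0, 0]},
    {"translation": [0, 0, -0.02], "rotation": [0, 0, 0]},
    {"translation": [0, 0, -0.02], "rotation": [0, 0, 0]},
    {"translation": [0, 0, -0.02], "rotation": [0, 0, 0]},
    {"translation": [0, 0, -0.02], "rotation": [0, 0, 0]},
    {"translation": [0, 0, -0.02], "rotation": [0, 0, 0]},
  ],
  fingers=0.2,
  squeeze=8,
)

```text
t: 5.0
tcp_pos: [0.6351, -0.1558, 0.1582]
tool_rot: [0.156, 0.988, -0.0, 0.0]
contact_force: [-0.3, 0.1, 0.8]
width: 0.0263
```

>>> servo_tool(
  commands=[
    {"translation": [0, 0, 0], "rotation": [0, 0, 0]},
    {"translation": [0, 0, 0], "rotation": [0, 0, 0]},
  ],
)

```text
t: 5.2
tcp_pos: [0.6351, -0.1558, 0.1582]
tool_rot: [0.156, 0.988, -0.0, 0.0]
contact_force: [0.0, -0.4, -0.0]
width: 0.0176
```

Run:
```python
from h import *
s=ctrl.sense();print(s["tcp_pos"],s["width"],s["contact_force"],s["t"])
im=ctrl.grab_frame("scene")[150:225,215:300,::-1]
im=cv2.resize(im,(680,600),interpolation=cv2.INTER_CUBIC);im=(255*(im/255.)**.6).astype(np.uint8)
cv2.imwrite("pics/g3.png",im)
```

```text
[ 0.63511692 -0.1558173   0.15822654] 0.017576943204456717 [ 0.01098714 -0.37876668 -0.03922448] 5.2
```

View pics/g3.png

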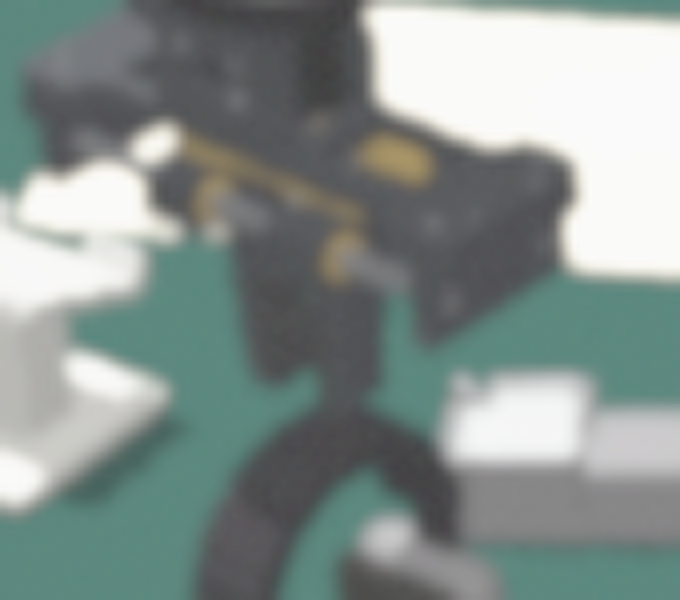

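>>> servo_tool(
  commands=[
    {"translation": [0, 0, -0.01], "rotation": [0, 0, 0]},
    {"translation": [0, 0, -0.02], "rotation": [0, 0, 0]},
    {"translation": [0, 0, -0.03], "rotation": [0, 0, 0]},
    {"translation": [0, 0, -0.03], "rotation": [0, 0, 0]},
  ],
)

```text
t: 5.65
tcp_pos: [0.635, -0.1558, 0.1544]
tool_rot: [0.156, 0.988, 0.0, -0.0]
contact_force: [-0.7, 0.8, 0.5]
width: 0.0179
```

>>> servo_tool(
  commands=[
    {"translation": [0, 0, -0.01], "rotation": [0, 0, 0]},
    {"translation": [0, 0, -0.02], "rotation": [0, 0, 0]},
    {"translation": [0, 0, -0.02], "rotation": [0, 0, 0]},
  ],
)

```text
t: 5.95
tcp_pos: [0.635, -0.1558, 0.152]
tool_rot: [0.156, 0.988, 0.0, -0.0]
contact_force: [0.3, 0.1, -0.9]
width: 0.0174
```

>>> servo_tool(
  commands=[
    {"translation": [0, 0, -0.01], "rotation": [0, 0, 0]},
    {"translation": [0, 0, -0.02], "rotation": [0, 0, 0]},
    {"translation": [0, 0, -0.02], "rotation": [0, 0, 0]},
  ],
)

```text
t: 6.25
tcp_pos: [0.635, -0.1558, 0.1496]
tool_rot: [0.156, 0.988, 0.0, -0.0]
contact_force: [-0.3, 0.1, -0.8]
width: 0.0176
```

>>> servo_tool(
  commands=[
    {"translation": [0, 0, -0.01], "rotation": [0, 0, 0]},
    {"translation": [0, 0, -0.02], "rotation": [0, 0, 0]},
    {"translation": [0, 0, -0.02], "rotation": [0, 0, 0]},
  ],
)

```text
t: 6.55
tcp_pos: [0.635, -0.1558, 0.1472]
tool_rot: [0.156, 0.988, 0.0, -0.0]
contact_force: [-0.6, -0.3, -0.8]
width: 0.0176
```

Run:
```python
from h import *
s=ctrl.sense();print(s["tcp_pos"],s["width"],s["contact_force"],s["t"])
im=ctrl.grab_frame("scene")[150:225,215:300,::-1]
im=cv2.resize(im,(400,353),interpolation=cv2.INTER_CUBIC);im=(255*(im/255.)**.6).astype(np.uint8)
t=ctrl.grab_frame("top")[90:178,330:430,::-1];t=cv2.resize(t,(400,353),interpolation=cv2.INTER_CUBIC);t=(255*(t/255.)**.6).astype(np.uint8)
cv2.imwrite("pics/g4.png",np.hstack([im,t]))
```

```text
[ 0.63503691 -0.15581268  0.14719877] 0.017616115262742704 [-0.56208787 -0.29828636 -0.77912922] 6.55
```

View pics/g4.png

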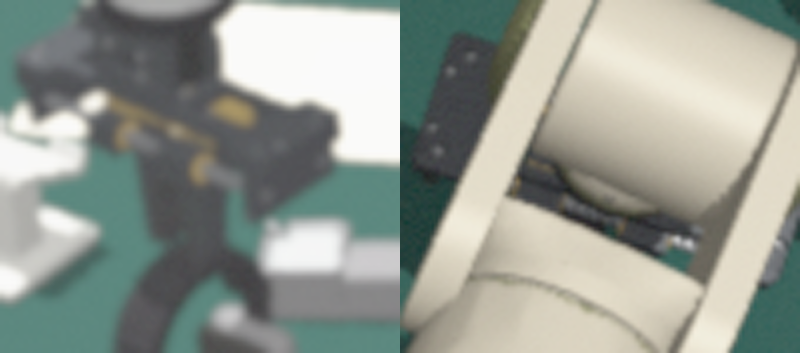

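>>> servo_tool(
  commands=[
    {"translation": [0, 0, -0.01], "rotation": [0, 0, 0]},
    {"translation": [0, 0, -0.02], "rotation": [0, 0, 0]},
    {"translation": [0, 0, -0.02], "rotation": [0, 0, 0]},
  ],
)

```text
t: 6.95
tcp_pos: [0.635, -0.1558, 0.1448]
tool_rot: [0.156, 0.988, 0.0, -0.0]
contact_force: [0.2, 0.4, -0.4]
width: 0.0177
```

>>> servo_tool(
  commands=[
    {"translation": [0, 0, -0.01], "rotation": [0, 0, 0]},
    {"translation": [0, 0, -0.02], "rotation": [0, 0, 0]},
    {"translation": [0, 0, -0.02], "rotation": [0, 0, 0]},
  ],
)

```text
t: 7.25
tcp_pos: [0.635, -0.1558, 0.1424]
tool_rot: [0.156, 0.988, 0.0, -0.0]
contact_force: [-0.2, -0.5, -0.1]
width: 0.0175
```

>>> servo_tool(
  commands=[
    {"translation": [0, 0, -0.01], "rotation": [0, 0, 0]},
    {"translation": [0, 0, -0.02], "rotation": [0, 0, 0]},
    {"translation": [0, 0, -0.02], "rotation": [0, 0, 0]},
  ],
)

```text
t: 7.55
tcp_pos: [0.6352, -0.1559, 0.1414]
tool_rot: [0.156, 0.988, -0.0, 0.0]
contact_force: [-2.3, 0.7, 6.3]
width: 0.0175
```

>>> servo_tool(
  commands=[
    {"translation": [0.025, 0, 0.15], "rotation": [0, 0, 0]},
    {"translation": [0.025, 0, 0.15], "rotation": [0, 0, 0]},
    {"translation": [0.025, 0, 0.15], "rotation": [0, 0, 0]},
    {"translation": [0.025, 0, 0.15], "rotation": [0, 0, 0]},
    {"translation": [0.025, 0, 0.15], "rotation": [0, 0, 0]},
    {"translation": [0.025, 0, 0.15], "rotation": [0, 0, 0]},
    {"translation": [0.025, 0, 0.0], "rotation": [0, 0, 0]},
    {"translation": [0.025, 0, -0.06], "rotation": [0, 0, 0]},
    {"translation": [0.025, 0, -0.09], "rotation": [0, 0, 0]},
    {"translation": [0.025, 0, -0.09], "rotation": [0, 0, 0]},
    {"translation": [0.025, 0, -0.09], "rotation": [0, 0, 0]},
  ],
  fingers=0.65,
)

```text
t: 8.65
tcp_pos: [0.6383, -0.1559, 0.13]
tool_rot: [0.156, 0.988, -0.0, 0.0]
contact_force: [-1.3, -0.4, 0.3]
width: 0.0572
```

>>> servo_tool(
  commands=[
    {"translation": [0, 0, 0], "rotation": [0, 0, 0]},
    {"translation": [0, 0, 0], "rotation": [0, 0, 0]},
    {"translation": [0, 0, 0], "rotation": [0, 0, 0]},
    {"translation": [0, 0, 0], "rotation": [0, 0, 0]},
    {"translation": [0, 0, 0], "rotation": [0, 0, 0]},
    {"translation": [0, 0, 0], "rotation": [0, 0, 0]},
  ],
  fingers=0.1,
  squeeze=25,
)

```text
t: 9.25
tcp_pos: [0.6381, -0.1559, 0.1296]
tool_rot: [0.156, 0.988, -0.0, 0.0]
contact_force: [0.2, -1.1, 1.7]
width: 0.0316
```

>>> servo_tool(
  commands=[
    {"translation": [0, 0, 0.1], "rotation": [0, 0, 0]},
    {"translation": [0, 0, 0.4], "rotation": [0, 0, 0]},
    {"translation": [0, 0, 0.79], "rotation": [0, 0, 0]},
    {"translation": [0, 0, 0.79], "rotation": [0, 0, 0]},
  ],
)

```text
t: 9.65
tcp_pos: [0.64, -0.1564, 0.2317]
tool_rot: [0.156, 0.988, -0.001, 0.006]
contact_force: [1.3, -0.8, -2.2]
width: 0.0316
```

>>> servo_tool(
  commands=[
    {"translation": [0, 0, 0.4], "rotation": [0, 0, 0]},
    {"translation": [0, 0, 0.79], "rotation": [0, 0, 0]},
    {"translation": [0, 0, 0.79], "rotation": [0, 0, 0]},
    {"translation": [0, 0, 0.79], "rotation": [0, 0, 0]},
  ],
)

```text
t: 10.05
tcp_pos: [0.6381, -0.1558, 0.3187]
tool_rot: [0.156, 0.988, 0.0, -0.0]
contact_force: [-0.2, -0.7, -3.0]
width: 0.0319
```

>>> servo_tool(
  commands=[
    {"translation": [-0.03, 0.25, 0], "rotation": [0, 0, 0.03]},
    {"translation": [-0.06, 0.55, 0], "rotation": [0, 0, 0.06]},
    {"translation": [-0.09, 0.95, 0], "rotation": [0, 0, 0.09]},
    {"translation": [-0.09, 0.95, 0], "rotation": [0, 0, 0.09]},
  ],
)

```text
t: 10.45
tcp_pos: [0.6264, -0.0365, 0.3172]
tool_rot: [0.059, 0.998, 0.001, -0.002]
contact_force: [0.6, -0.2, -2.5]
width: 0.0318
```

>>> servo_tool(
  commands=[
    {"translation": [-0.03, 0.35, 0], "rotation": [0, 0, 0.05]},
    {"translation": [-0.06, 0.7, 0], "rotation": [0, 0, 0.087]},
    {"translation": [-0.07, 0.95, 0], "rotation": [0, 0, 0.087]},
    {"translation": [-0.07, 0.95, 0], "rotation": [0, 0, 0.087]},
  ],
)

```text
t: 10.85
tcp_pos: [0.6181, 0.0754, 0.317]
tool_rot: [-0.03, 1.0, 0.001, -0.002]
contact_force: [-1.1, -0.2, -3.5]
width: 0.0318
```

>>> servo_tool(
  commands=[
    {"translation": [-0.02, 0.25, 0], "rotation": [0, 0, 0]},
    {"translation": [-0.02, 0.483, 0], "rotation": [0, 0, 0]},
    {"translation": [-0.02, 0.483, 0], "rotation": [0, 0, 0]},
    {"translation": [-0.02, 0.483, 0], "rotation": [0, 0, 0]},
    {"translation": [-0.02, 0.483, 0], "rotation": [0, 0, 0]},
  ],
)

```text
t: 11.35
tcp_pos: [0.6166, 0.1287, 0.3181]
tool_rot: [-0.028, 1.0, -0.0, -0.001]
contact_force: [0.4, 0.4, -2.4]
width: 0.0316
```

Run:
```python
from h import *
s=ctrl.sense();print(s["tcp_pos"],s["width"],s["contact_force"],s["t"],s["qpos"])
a=ctrl.grab_frame("scene")[130:300,310:490,::-1]
t=ctrl.grab_frame("top")[60:230,130:330,::-1]
a=cv2.resize(a,(400,378),interpolation=cv2.INTER_CUBIC);t=cv2.resize(t,(400,340),interpolation=cv2.INTER_CUBIC)
cv2.imwrite("pics/g5.png",np.hstack([a[:340],t]))
```

```text
[0.6166106  0.1286816  0.31811672] 0.03161585484256192 [ 0.41124186  0.37137541 -2.39768966] 11.35 [ 2.02318723e-02  5.25280535e-01  9.55072945e-01 -4.59963004e-04
  1.66277410e+00 -1.60599671e+00]
```

View pics/g5.png

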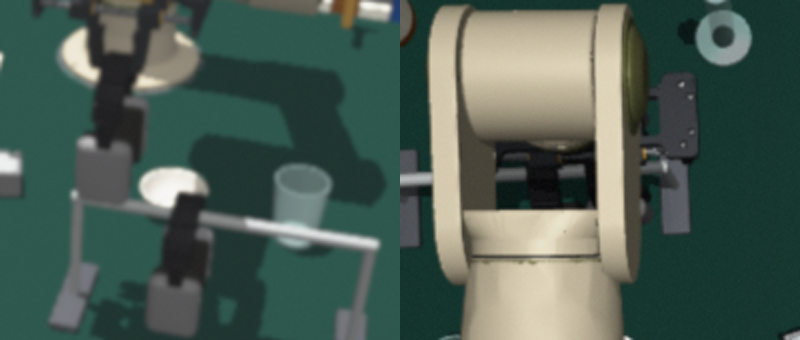

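>>> servo_tool(
  commands=[
    {"translation": [0, 0, -0.15], "rotation": [0, 0, 0]},
    {"translation": [0, 0, -0.3], "rotation": [0, 0, 0]},
    {"translation": [0, 0, -0.4], "rotation": [0, 0, 0]},
    {"translation": [0, 0, -0.5], "rotation": [0, 0, 0]},
    {"translation": [0, 0, -0.5], "rotation": [0, 0, 0]},
  ],
)

```text
t: 11.95
tcp_pos: [0.6161, 0.1298, 0.2574]
tool_rot: [-0.028, 1.0, -0.0, -0.001]
contact_force: [0.0, -0.1, -2.8]
width: 0.032
```

>>> servo_tool(
  commands=[
    {"translation": [0, 0, -0.25], "rotation": [0, 0, 0]},
    {"translation": [0, 0, -0.5], "rotation": [0, 0, 0]},
    {"translation": [0, 0, -0.7], "rotation": [0, 0, 0]},
    {"translation": [0, 0, -0.77], "rotation": [0, 0, 0]},
    {"translation": [0, 0, -0.77], "rotation": [0, 0, 0]},
  ],
)

```text
t: 12.45
tcp_pos: [0.6165, 0.1301, 0.1665]
tool_rot: [-0.028, 1.0, 0.0, -0.0]
contact_force: [-0.6, -0.6, -2.7]
width: 0.0317
```

>>> servo_tool(
  commands=[
    {"translation": [0, 0, -0.02], "rotation": [0, 0, 0]},
    {"translation": [0, 0, -0.04], "rotation": [0, 0, 0]},
    {"translation": [0, 0, -0.06], "rotation": [0, 0, 0]},
    {"translation": [0, 0, -0.07], "rotation": [0, 0, 0]},
    {"translation": [0, 0, -0.07], "rotation": [0, 0, 0]},
  ],
)

```text
t: 12.95
tcp_pos: [0.6165, 0.1302, 0.1582]
tool_rot: [-0.028, 1.0, -0.0, -0.0]
contact_force: [0.5, 0.7, -2.8]
width: 0.0315
```

Step down in 1–2 mm steps until contact.

>>> servo_tool(
  commands=[
    {"translation": [0, 0, -0.015], "rotation": [0, 0, 0]},
    {"translation": [0, 0, -0.03], "rotation": [0, 0, 0]},
    {"translation": [0, 0, -0.03], "rotation": [0, 0, 0]},
  ],
)

```text
t: 13.25
tcp_pos: [0.6164, 0.1301, 0.1543]
tool_rot: [-0.028, 1.0, -0.0, -0.0]
contact_force: [0.1, 0.4, -2.8]
width: 0.0314
```

>>> servo_tool(
  commands=[
    {"translation": [0, 0, -0.01], "rotation": [0, 0, 0]},
    {"translation": [0, 0, -0.015], "rotation": [0, 0, 0]},
    {"translation": [0, 0, -0.015], "rotation": [0, 0, 0]},
  ],
)

```text
t: 13.55
tcp_pos: [0.6166, 0.1301, 0.1532]
tool_rot: [-0.028, 1.0, -0.0, 0.0]
contact_force: [-1.8, 0.9, 0.7]
width: 0.0314
```

>>> servo_tool(
  commands=[
    {"translation": [0, 0, 0], "rotation": [0, 0, 0]},
    {"translation": [0, 0, 0], "rotation": [0, 0, 0]},
    {"translation": [0, 0, 0], "rotation": [0, 0, 0]},
    {"translation": [0, 0, 0], "rotation": [0, 0, 0]},
    {"translation": [0, 0, 0], "rotation": [0, 0, 0]},
  ],
  fingers=0.6,
)

```text
t: 14.05
tcp_pos: [0.6165, 0.1302, 0.1528]
tool_rot: [-0.028, 1.0, 0.0, 0.0]
contact_force: [0.8, 0.1, -0.2]
width: 0.0528
```

>>> servo_tool(
  commands=[
    {"translation": [0, 0, 0.1], "rotation": [0, 0, 0]},
    {"translation": [0, 0, 0.3], "rotation": [0, 0, 0]},
    {"translation": [0, 0, 0.7], "rotation": [0, 0, 0]},
    {"translation": [0, 0, 0.9], "rotation": [0, 0, 0]},
    {"translation": [0, 0, 0.9], "rotation": [0, 0, 0]},
  ],
)

```text
t: 14.55
tcp_pos: [0.6176, 0.1302, 0.2658]
tool_rot: [-0.028, 1.0, -0.0, 0.004]
contact_force: [-1.0, 0.7, 0.6]
width: 0.0532
```

>>> servo_tool(
  commands=[
    {"translation": [-0.476, -0.689, 0], "rotation": [0, 0, -0.07]},
    {"translation": [-0.476, -0.689, 0], "rotation": [0, 0, -0.14]},
    {"translation": [-0.476, -0.689, 0], "rotation": [0, 0, -0.208]},
  ],
  fingers=1,
)

```text
t: 14.85
tcp_pos: [0.5567, 0.0443, 0.2602]
tool_rot: [0.193, 0.981, -0.001, -0.001]
contact_force: [0.2, 0.6, 0.0]
width: 0.0749
```

>>> servo_tool(
  commands=[
    {"translation": [-0.476, -0.689, -0.3], "rotation": [0, 0, -0.07]},
    {"translation": [-0.476, -0.689, -0.3], "rotation": [0, 0, -0.14]},
    {"translation": [-0.476, -0.689, -0.3], "rotation": [0, 0, -0.208]},
  ],
)

```text
t: 15.15
tcp_pos: [0.4991, -0.0375, 0.2226]
tool_rot: [0.4, 0.916, -0.001, -0.002]
contact_force: [-0.2, 0.7, 0.2]
width: 0.0883
```

>>> servo_tool(
  commands=[
    {"translation": [-0.476, -0.689, -0.7], "rotation": [0, 0, -0.07]},
    {"translation": [-0.476, -0.689, -0.7], "rotation": [0, 0, -0.14]},
    {"translation": [-0.476, -0.689, -0.7], "rotation": [0, 0, -0.209]},
    {"translation": [-0.476, -0.689, -0.7], "rotation": [0, 0, -0.209]},
    {"translation": [-0.476, -0.689, -0.7], "rotation": [0, 0, -0.209]},
  ],
)

```text
t: 15.65
tcp_pos: [0.4453, -0.1178, 0.1411]
tool_rot: [0.585, 0.811, 0.0, -0.0]
contact_force: [0.8, 1.1, 0.2]
width: 0.0881
```

Run:
```python
from h import *
s=ctrl.sense();print(s["tcp_pos"],s["tool_rot"],s["width"],s["contact_force"],s["t"])
a=ctrl.grab_frame("scene")
for c in C:
    if c=="top":ctrl.grab_frame(c)
    for n in("hung_pair","pair","goggles"):
        for o in ctrl.outline_of(c,n)[:2]:print(c,n,round(o["conf"],2),o["extent"])
A=cv2.resize(a[190:290,320:490,::-1],(400,235),interpolation=cv2.INTER_CUBIC)
B=cv2.resize(a[150:235,215:345,::-1],(780,510),interpolation=cv2.INTER_CUBIC)[:, :400]
B=cv2.resize(a[160:225,260:342,::-1],(400,317),interpolation=cv2.INTER_CUBIC)
cv2.imwrite("pics/g6.png",np.hstack([np.pad(A,((0,82),(0,0),(0,0))),B]))
```

```text
[ 0.44534348 -0.1177915   0.14112301] [ 5.85121865e-01  8.10945363e-01  1.04614452e-04 -1.01207877e-04] 0.08812043285101975 [0.77788976 1.13142389 0.17500565] 15.65
scene hung_pair 0.75 [375.5, 212.7, 405.3, 282.7]
scene hung_pair 0.54 [189.5, 211.0, 211.7, 246.1]
scene pair 0.65 [341.1, 212.5, 373.0, 273.3]
scene goggles 0.61 [270.3, 198.4, 320.4, 214.7]
scene goggles 0.49 [433.2, 203.0, 461.2, 241.8]
top hung_pair 0.59 [194.8, 124.0, 226.2, 178.7]
top pair 0.85 [237.2, 120.4, 265.1, 175.7]
top goggles 0.51 [321.0, 226.4, 348.2, 249.9]
```

View pics/g6.png

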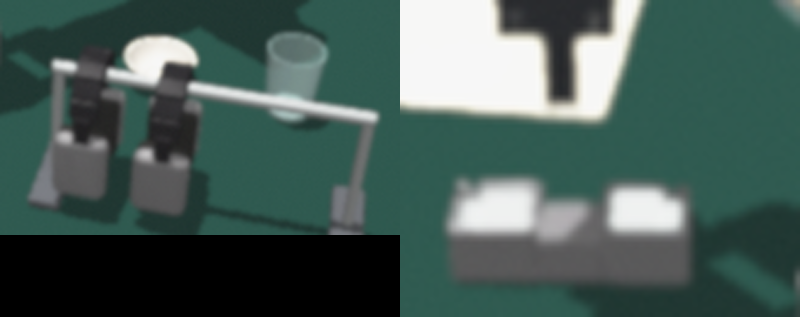

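Run:
```python
from h import *
for z in(.11,.12,.13,.14,.15,.16,.17):print(z,proj("scene",[.4956+.005,-.1012+.002,z])[0].round(1))
```

```text
0.11 [293.8 194.4]
0.12 [293.7 191.5]
0.13 [293.6 188.6]
0.14 [293.5 185.7]
0.15 [293.4 182.7]
0.16 [293.3 179.8]
0.17 [293.3 176.8]
```

>>> servo_tool(
  commands=[
    {"translation": [0, 0, -0.3], "rotation": [0, 0, 0]},
    {"translation": [0, 0, -0.6], "rotation": [0, 0, 0]},
    {"translation": [0, 0, -0.75], "rotation": [0, 0, 0]},
    {"translation": [0, 0, -0.85], "rotation": [0, 0, 0]},
    {"translation": [0, 0, -0.95], "rotation": [0, 0, 0]},
    {"translation": [0, 0, -0.95], "rotation": [0, 0, 0]},
  ],
)

```text
t: 16.65
tcp_pos: [0.4446, -0.1175, 0.0258]
tool_rot: [0.586, 0.81, -0.0, -0.001]
contact_force: [-0.5, -0.3, -0.5]
width: 0.0882
```

>>> servo_tool(
  commands=[
    {"translation": [0, 0, -0.05], "rotation": [0, 0, 0]},
    {"translation": [0, 0, -0.1], "rotation": [0, 0, 0]},
    {"translation": [0, 0, -0.15], "rotation": [0, 0, 0]},
    {"translation": [0, 0, -0.18], "rotation": [0, 0, 0]},
    {"translation": [0, 0, -0.2], "rotation": [0, 0, 0]},
    {"translation": [0, 0, -0.2], "rotation": [0, 0, 0]},
  ],
)

```text
t: 17.25
tcp_pos: [0.4451, -0.1179, 0.0026]
tool_rot: [0.586, 0.81, -0.0, -0.0]
contact_force: [-0.2, 0.1, -0.1]
width: 0.088
```

>>> servo_tool(
  commands=[
    {"translation": [0, 0, -0.02], "rotation": [0, 0, 0]},
    {"translation": [0, 0, -0.04], "rotation": [0, 0, 0]},
    {"translation": [0, 0, -0.04], "rotation": [0, 0, 0]},
  ],
)

```text
t: 17.55
tcp_pos: [0.445, -0.1178, -0.0022]
tool_rot: [0.586, 0.81, -0.0, -0.0]
contact_force: [0.2, -0.4, 0.6]
width: 0.0881
```

>>> servo_tool(
  commands=[
    {"translation": [0, 0, 0], "rotation": [0, 0, 0]},
    {"translation": [0, 0, 0], "rotation": [0, 0, 0]},
    {"translation": [0, 0, 0], "rotation": [0, 0, 0]},
    {"translation": [0, 0, 0], "rotation": [0, 0, 0]},
    {"translation": [0, 0, 0], "rotation": [0, 0, 0]},
    {"translation": [0, 0, 0], "rotation": [0, 0, 0]},
    {"translation": [0, 0, 0], "rotation": [0, 0, 0]},
    {"translation": [0, 0, 0], "rotation": [0, 0, 0]},
    {"translation": [0, 0, 0], "rotation": [0, 0, 0]},
  ],
  fingers=0.2,
  squeeze=15,
)

```text
t: 18.45
tcp_pos: [0.4451, -0.1179, -0.002]
tool_rot: [0.586, 0.81, -0.0, 0.0]
contact_force: [-0.4, 0.0, 0.4]
width: 0.04
```

>>> servo_tool(
  commands=[
    {"translation": [0, 0, 0.15], "rotation": [0, 0, 0]},
    {"translation": [0, 0, 0.45], "rotation": [0, 0, 0]},
    {"translation": [0, 0, 0.8], "rotation": [0, 0, 0]},
    {"translation": [0, 0, 0.8], "rotation": [0, 0, 0]},
  ],
)

```text
t: 18.85
tcp_pos: [0.4473, -0.119, 0.0982]
tool_rot: [0.586, 0.81, 0.0, 0.004]
contact_force: [-0.1, -0.1, -1.4]
width: 0.0401
```

>>> servo_tool(
  commands=[
    {"translation": [0, -0.3, 0.25], "rotation": [0, 0, -0.06]},
    {"translation": [0.05, -0.6, 0.47], "rotation": [0, 0, -0.12]},
    {"translation": [0.1, -0.8, 0.47], "rotation": [0, 0, -0.139]},
    {"translation": [0.1, -0.8, 0.47], "rotation": [0, 0, -0.139]},
  ],
)

```text
t: 19.25
tcp_pos: [0.4573, -0.2163, 0.1498]
tool_rot: [0.699, 0.716, -0.0, 0.0]
contact_force: [-0.0, 0.2, -1.5]
width: 0.04
```

>>> servo_tool(
  commands=[
    {"translation": [0, -0.3, 0], "rotation": [0, 0, -0.06]},
    {"translation": [0.05, -0.6, 0], "rotation": [0, 0, -0.12]},
    {"translation": [0.1, -0.8, 0], "rotation": [0, 0, -0.139]},
    {"translation": [0.1, -0.8, 0], "rotation": [0, 0, -0.139]},
  ],
)

```text
t: 19.65
tcp_pos: [0.4689, -0.3112, 0.1487]
tool_rot: [0.794, 0.607, -0.0, -0.001]
contact_force: [-0.5, 1.2, -1.2]
width: 0.0398
```

>>> servo_tool(
  commands=[
    {"translation": [0.03, -0.2, 0], "rotation": [0, 0, 0]},
    {"translation": [0.05, -0.4, 0], "rotation": [0, 0, 0]},
    {"translation": [0.05, -0.575, 0], "rotation": [0, 0, 0]},
    {"translation": [0.05, -0.575, 0], "rotation": [0, 0, 0]},
    {"translation": [0.05, -0.575, 0], "rotation": [0, 0, 0]},
  ],
)

```text
t: 20.15
tcp_pos: [0.475, -0.3773, 0.1494]
tool_rot: [0.794, 0.609, 0.0, -0.001]
contact_force: [0.5, -0.1, -1.6]
width: 0.0396
```

```bash
cat > look.py <<'E'
from h import *
import sys
s=ctrl.sense();print(s["tcp_pos"],s["tool_rot"],s["width"],s["contact_force"],s["t"])
for c in C:
    im=ctrl.grab_frame(c);cv2.imwrite(f"pics/{sys.argv[1]}_{c}.png",im[:,:,::-1])
    for o in ctrl.outline_of(c,"goggles")[:2]:
        m=o["mask"];print(c,round(o["conf"],2),o["extent"],np.argwhere(m).mean(0)[::-1].round(1) if m.any() else 0,m.sum())
        np.save(f"pics/{sys.argv[1]}_{c}_{'b' if o is not ctrl else ''}.npy",m)
E
python3 look.py h0
```

```text
[ 0.47499918 -0.37734327  0.14941852] [ 7.93517917e-01  6.08545773e-01  1.00062828e-04 -1.16092645e-03] 0.03961723697929426 [ 0.45245741 -0.07116829 -1.64587664] 20.15
scene 0.97 [187.0, 146.3, 239.0, 169.1] [218.5 158.4] 618
top 0.9 [443.7, 194.1, 476.2, 226.5] [457.2 207.9] 602
```

>>> servo_tool(
  commands=[
    {"translation": [0, 0, 0], "rotation": [-0.014, -0.054, 0]},
    {"translation": [0, 0, 0], "rotation": [-0.029, -0.108, 0]},
    {"translation": [0, 0, 0], "rotation": [-0.043, -0.161, 0]},
    {"translation": [0, 0, 0], "rotation": [-0.043, -0.161, 0]},
    {"translation": [0, 0, 0], "rotation": [-0.043, -0.161, 0]},
  ],
)

```text
t: 20.85
tcp_pos: [0.4751, -0.3788, 0.1509]
tool_rot: [0.782, 0.599, 0.105, 0.137]
contact_force: [0.8, 0.4, -1.4]
width: 0.04
```

```bash
python3 look.py h1
cat > cmp.py <<'E'
from h import *
yaw=-.262
def G(tilt,off): # world boxes given grip point; off: ('A' or 'B')
    Rz=R.from_euler('z',yaw).as_matrix();T=Rz@R.from_euler('y',-tilt,degrees=True).as_matrix()
    P=np.array([.475,-.3773,.1494])
    # goggle model back-plane at z=0: reported point in goggle frame (8,0,-2); real A point (8,0,28)
    ref,pt=(np.array([.008,0,.028]),P+[0,0,.03]) if off=='A' else (np.array([.008,0,-.002]),P)
    return [(b-ref)@T.T+pt for b in gog()]
for tag,t in(("h0",0),("h1",20)):
  for off in "AB":
    for c in C:
        m=np.load(f"pics/{tag}_{c}_b.npy");r=render(c,G(t,off),[0,0,0,0],1)>0
        ys,xs=np.nonzero(r);yy,xx=np.nonzero(m)
        print(tag,off,c,"model ext",xs.min(),ys.min(),xs.max(),ys.max(),"seen",xx.min(),yy.min(),xx.max(),yy.max(),"inside",round((r&m).sum()/m.sum(),3))
im=cv2.imread("pics/h1_scene.png");B=cv2.resize(im[130:215,180:260],(560,595),interpolation=cv2.INTER_CUBIC)
for off,col in(("A",(0,0,255)),("B",(255,255,0))):
    m=render("scene",G(20,off),[0,0,0,0],7)[130*7:215*7,180*7:260*7]
    cv2.drawContours(B,cv2.findContours(m.copy(),0,1)[0],-1,col,1)
cv2.imwrite("pics/g7.png",B)
E
python3 cmp.py
```

```text
[ 0.47511335 -0.37876098  0.15090421] [0.78191735 0.59897762 0.1052932  0.13691019] 0.040020426603537655 [ 0.78279752  0.39090979 -1.38162388] 20.85
scene 0.89 [187.4, 143.0, 238.1, 167.0] [214.6 156.2] 647
top 0.58 [439.6, 195.9, 519.8, 233.5] [461.6 213.8] 957
h0 A scene model ext 188 141 236 172 seen 189 145 236 171 inside 0.979
h0 A top model ext 443 194 524 238 seen 444 195 475 223 inside 0.99
h0 B scene model ext 188 141 236 172 seen 189 145 236 171 inside 0.979
h0 B top model ext 443 194 524 238 seen 444 195 475 223 inside 0.99
h1 A scene model ext 188 144 235 171 seen 189 143 237 168 inside 0.918
h1 A top model ext 444 191 524 239 seen 442 196 517 230 inside 0.862
h1 B scene model ext 190 143 238 170 seen 189 143 237 168 inside 0.966
h1 B top model ext 443 196 523 243 seen 442 196 517 230 inside 0.971
```

View pics/g7.png

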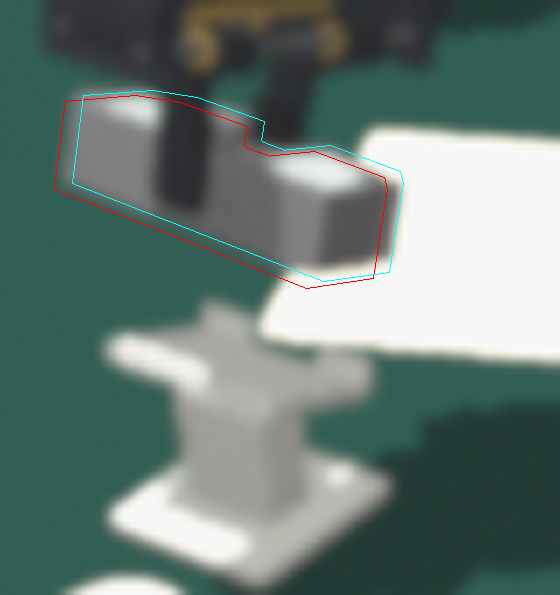

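>>> servo_tool(
  commands=[
    {"translation": [-0.064, 0.012, -0.181], "rotation": [0, 0, 0]},
    {"translation": [-0.064, 0.012, -0.181], "rotation": [0, 0, 0]},
    {"translation": [-0.064, 0.012, -0.181], "rotation": [0, 0, 0]},
  ],
)

```text
t: 21.35
tcp_pos: [0.4679, -0.3775, 0.1289]
tool_rot: [0.782, 0.599, 0.106, 0.137]
contact_force: [0.8, -0.6, -1.5]
width: 0.0408
```

>>> servo_tool(
  commands=[
    {"translation": [0.028, -0.007, -0.08], "rotation": [0, 0, 0]},
    {"translation": [0.055, -0.015, -0.16], "rotation": [0, 0, 0]},
    {"translation": [0.083, -0.022, -0.24], "rotation": [0, 0, 0]},
    {"translation": [0.11, -0.029, -0.313], "rotation": [0, 0, 0]},
    {"translation": [0.11, -0.029, -0.313], "rotation": [0, 0, 0]},
    {"translation": [0.11, -0.029, -0.313], "rotation": [0, 0, 0]},
  ],
)

```text
t: 21.95
tcp_pos: [0.4807, -0.3809, 0.0909]
tool_rot: [0.782, 0.599, 0.106, 0.137]
contact_force: [0.6, 0.3, -1.2]
width: 0.0395
```

```bash
python3 look.py h2
python3 - <<'E'
from h import *
im=cv2.imread("pics/h2_scene.png");B=cv2.resize(im[140:215,180:260],(400,375),interpolation=cv2.INTER_CUBIC)
t=cv2.imread("pics/h2_top.png");t=cv2.resize(t[165:265,430:536],(400,375),interpolation=cv2.INTER_CUBIC)
cv2.imwrite("pics/g8.png",np.hstack([B,t]))
E
```

```text
[ 0.48073829 -0.38091285  0.0909391 ] [0.78183267 0.5988686  0.10595519 0.1373593 ] 0.03949853660747256 [ 0.56266532  0.34117283 -1.17757772] 21.95
scene 0.72 [187.7, 162.7, 238.9, 183.8] [215.2 173.9] 624
top 0.65 [438.6, 194.2, 490.2, 229.5] [454.1 211.4] 775
top 0.52 [144.1, 227.6, 179.6, 256.1] [160.5 241.7] 883
```

>>> servo_tool(
  commands=[
    {"translation": [0.006, -0.002, -0.016], "rotation": [0, 0, 0]},
    {"translation": [0.011, -0.003, -0.031], "rotation": [0, 0, 0]},
    {"translation": [0.017, -0.004, -0.047], "rotation": [0, 0, 0]},
    {"translation": [0.017, -0.004, -0.047], "rotation": [0, 0, 0]},
  ],
)

```text
t: 22.55
tcp_pos: [0.4827, -0.3813, 0.0851]
tool_rot: [0.782, 0.599, 0.106, 0.137]
contact_force: [0.1, 0.3, -1.0]
width: 0.0399
```

>>> servo_tool(
  commands=[
    {"translation": [0.003, -0.001, -0.008], "rotation": [0, 0, 0]},
    {"translation": [0.006, -0.002, -0.016], "rotation": [0, 0, 0]},
    {"translation": [0.006, -0.002, -0.016], "rotation": [0, 0, 0]},
  ],
)

```text
t: 22.85
tcp_pos: [0.4834, -0.3818, 0.0836]
tool_rot: [0.782, 0.599, 0.106, 0.138]
contact_force: [-0.9, -0.6, 0.6]
width: 0.0397
```

>>> servo_tool(
  commands=[
    {"translation": [0.003, -0.001, -0.008], "rotation": [0, 0, 0]},
    {"translation": [0.003, -0.001, -0.008], "rotation": [0, 0, 0]},
  ],
)

```text
t: 23.05
tcp_pos: [0.4837, -0.3821, 0.0831]
tool_rot: [0.782, 0.599, 0.106, 0.138]
contact_force: [-4.2, 1.0, 4.9]
width: 0.0395
```

>>> servo_tool(
  commands=[
    {"translation": [-0.002, 0.0005, 0.006], "rotation": [0, 0, 0]},
    {"translation": [-0.01, 0.0025, 0.003], "rotation": [0, 0, 0]},
    {"translation": [-0.017, 0.0045, 0.0005], "rotation": [0, 0, 0]},
    {"translation": [-0.025, 0.0065, -0.0025], "rotation": [0, 0, 0]},
    {"translation": [-0.025, 0.0065, -0.0025], "rotation": [0, 0, 0]},
  ],
)

```text
t: 23.55
tcp_pos: [0.4807, -0.3809, 0.0821]
tool_rot: [0.782, 0.599, 0.106, 0.137]
contact_force: [-0.1, 0.6, -1.5]
width: 0.0396
```

>>> servo_tool(
  commands=[
    {"translation": [-0.0076, 0.002, -0.0028], "rotation": [0, 0, 0]},
    {"translation": [-0.0076, 0.002, -0.0028], "rotation": [0, 0, 0]},
  ],
)

```text
t: 23.75
tcp_pos: [0.4798, -0.3807, 0.0819]
tool_rot: [0.782, 0.599, 0.106, 0.138]
contact_force: [-0.6, -0.1, -0.9]
width: 0.0397
```

>>> servo_tool(
  commands=[
    {"translation": [-0.0076, 0.002, -0.0028], "rotation": [0, 0, 0]},
    {"translation": [-0.0076, 0.002, -0.0028], "rotation": [0, 0, 0]},
  ],
)

```text
t: 23.95
tcp_pos: [0.479, -0.3806, 0.0817]
tool_rot: [0.782, 0.599, 0.106, 0.138]
contact_force: [0.4, -0.0, -0.8]
width: 0.0398
```

>>> servo_tool(
  commands=[
    {"translation": [-0.0076, 0.002, -0.0028], "rotation": [0, 0, 0]},
    {"translation": [-0.0076, 0.002, -0.0028], "rotation": [0, 0, 0]},
  ],
)

```text
t: 24.15
tcp_pos: [0.4786, -0.3805, 0.0818]
tool_rot: [0.782, 0.599, 0.106, 0.138]
contact_force: [5.2, 0.3, -0.1]
width: 0.0401
```

>>> servo_tool(
  commands=[
    {"translation": [-0.0076, 0.002, -0.0028], "rotation": [0, 0, 0]},
    {"translation": [-0.0076, 0.002, -0.0028], "rotation": [0, 0, 0]},
  ],
)

```text
t: 24.35
tcp_pos: [0.4784, -0.3803, 0.082]
tool_rot: [0.781, 0.599, 0.106, 0.139]
contact_force: [8.8, 1.1, 0.5]
width: 0.0399
```

>>> servo_tool(
  commands=[
    {"translation": [0.012, -0.003, 0.0045], "rotation": [0, 0, 0]},
    {"translation": [0.014, -0.004, -0.002], "rotation": [0, 0, 0]},
    {"translation": [0.0145, -0.004, -0.003], "rotation": [0, 0, 0]},
  ],
)

```text
t: 24.65
tcp_pos: [0.4789, -0.3805, 0.0813]
tool_rot: [0.782, 0.599, 0.106, 0.138]
contact_force: [-2.4, 4.0, 8.3]
width: 0.0398
```

>>> servo_tool(
  commands=[
    {"translation": [0, 0, 0], "rotation": [0, 0, 0]},
    {"translation": [0, 0, 0], "rotation": [0, 0, 0]},
    {"translation": [0, 0, 0], "rotation": [0, 0, 0]},
    {"translation": [0, 0, 0], "rotation": [0, 0, 0]},
  ],
  fingers=0.68,
)

```text
t: 25.05
tcp_pos: [0.4788, -0.3806, 0.0805]
tool_rot: [0.782, 0.599, 0.106, 0.137]
contact_force: [0.5, -0.2, 0.6]
width: 0.0603
```

>>> servo_tool(
  commands=[
    {"translation": [-0.03, 0.007, 0.08], "rotation": [0, 0, 0]},
    {"translation": [-0.083, 0.022, 0.235], "rotation": [0, 0, 0]},
    {"translation": [-0.165, 0.044, 0.47], "rotation": [0, 0, 0]},
    {"translation": [-0.28, 0.074, 0.78], "rotation": [0, 0, 0]},
    {"translation": [-0.28, 0.074, 0.78], "rotation": [0, 0, 0]},
  ],
)

```text
t: 25.55
tcp_pos: [0.4453, -0.373, 0.1796]
tool_rot: [0.781, 0.599, 0.105, 0.142]
contact_force: [0.0, -0.4, 0.0]
width: 0.06
```

>>> servo_tool(
  commands=[
    {"translation": [-0.3, 0.4, 0.1], "rotation": [0, 0, 0]},
    {"translation": [-0.3, 0.8, 0.1], "rotation": [0, 0, 0]},
    {"translation": [-0.3, 1, 0.1], "rotation": [0, 0, 0]},
  ],
)

```text
t: 25.85
tcp_pos: [0.4081, -0.2493, 0.186]
tool_rot: [0.782, 0.599, 0.106, 0.137]
contact_force: [0.0, 0.0, -0.5]
width: 0.0595
```

>>> servo_tool(
  commands=[
    {"translation": [-0.1, 0.4, 0.1], "rotation": [0, 0, 0]},
    {"translation": [-0.1, 0.8, 0.1], "rotation": [0, 0, 0]},
    {"translation": [-0.1, 1, 0.1], "rotation": [0, 0, 0]},
    {"translation": [-0.1, 1, 0.1], "rotation": [0, 0, 0]},
  ],
)

```text
t: 26.25
tcp_pos: [0.397, -0.1291, 0.1982]
tool_rot: [0.781, 0.6, 0.106, 0.137]
contact_force: [-0.1, -0.4, 0.7]
width: 0.0601
```

```bash
python3 look.py h3
python3 - <<'E'
from h import *
L={}
T=R.from_euler('y',-20,degrees=True).as_matrix()
# seated goggles model in rest frame
MODEL["goggles"]=lambda:[(b+[-.001,0,0])@T.T+[0,0,.08] for b in gog()]
m={c:np.load(f"pics/h3_{c}_b.npy") for c in C}
for c in C:
    o=ctrl.outline_of(c,"goggles");m[c]=o[0]["mask"]
print(fit("goggles",m,[.4723,-.3787,0,-.263]))
out=[]
for c,(x0,y0) in(("top",(425,175)),("scene",(175,140))):
    im=cv2.imread(f"pics/h3_{c}.png");B=cv2.resize(im[y0:y0+75,x0:x0+80],(400,375),interpolation=cv2.INTER_CUBIC)
    r=render(c,MODEL["goggles"](),[.4723,-.3787,0,-.263],5)[y0*5:(y0+75)*5,x0*5:(x0+80)*5]
    cv2.drawContours(B,cv2.findContours(r.copy(),0,1)[0],-1,(0,0,255),1);out.append(B)
    if c=="top":E=cv2.resize(im[95:260,130:350],(400,225*4//3))
    else:F=cv2.resize(im[190:290,320:470],(400,300))[:300]
cv2.imwrite("pics/g9.png",np.vstack([np.hstack(out),np.hstack([E[:225],F[:225]])]))
for c in C:
    for n in("pair","hung_pair","beaker","dish","jar"):
        o=ctrl.outline_of(c,n)[:1];print(c,n,[(round(q["conf"],2),q["extent"]) for q in o])
E
```

```text
[ 0.39695268 -0.12912004  0.19824307] [0.78079523 0.60014847 0.10625858 0.13743994] 0.060092107192976245 [-0.0887491  -0.39852968  0.65499503] 26.25
scene 0.83 [188.2, 163.9, 241.4, 186.3] [214.3 175.4] 777
top 0.91 [437.3, 196.0, 508.7, 240.9] [472.6 217.8] 1744
(array([ 0.47101455, -0.3793706 , -0.00080953, -0.23683595]), np.float64(0.16377567227151602))
scene pair [(0.7, [341.8, 209.2, 370.6, 273.7])]
scene hung_pair [(0.63, [377.7, 215.9, 401.4, 278.8])]
scene beaker [(0.76, [432.8, 201.6, 457.5, 240.8])]
scene dish [(0.39, [432.0, 201.2, 462.6, 241.1])]
scene jar [(0.8, [187.1, 213.6, 210.7, 244.8])]
top pair [(0.93, [232.9, 119.1, 265.7, 178.7])]
top hung_pair [(0.85, [190.8, 120.9, 228.8, 179.6])]
top beaker [(0.9, [144.2, 226.4, 181.3, 256.5])]
top dish [(0.58, [211.7, 227.7, 253.5, 265.8])]
top jar [(0.94, [430.6, 129.8, 461.4, 156.0])]
```

View pics/g9.png

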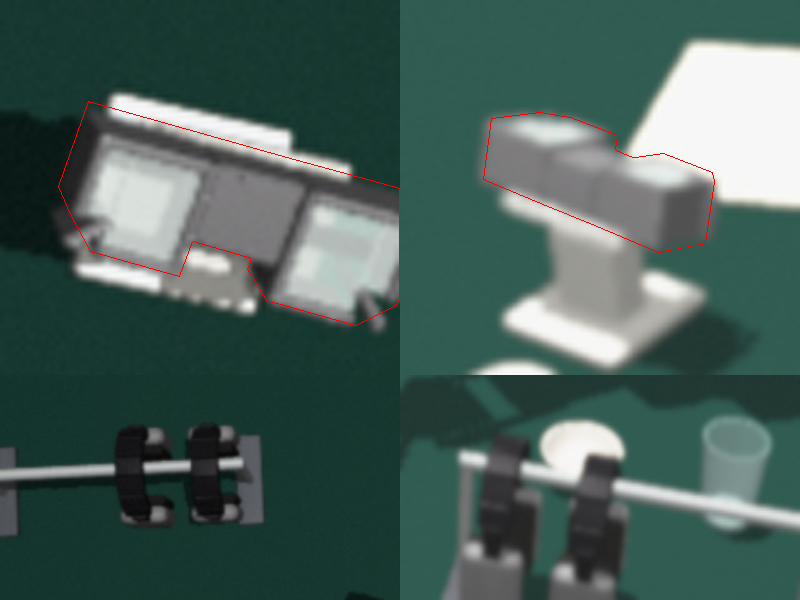

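```bash
python3 -c "
from station import ctrl
print(ctrl.hand_in())"
```

```text
the job is handed in; nothing more can be done
None
```

The ear defenders now hang on the rail next to the pair already there, and the goggles sit on their sloped rest. I handed the job in at about 26–27 s, inside the 64 s limit.

- **Ear defenders:** The band lies across the bar with one cup on each side, about 85 mm from the other pair. Contact on the bar came within 1 mm of the expected height.
- **Goggles:** I lowered them onto the pad and slid them until the force showed contact with the lip. Lenses face outward and the nose notch is down. The last fit puts them about 1–2 mm from the seated pose and about 1.5° off in turn.
- **Hanging pair, beaker, bowl and jar:** The last pictures show the hanging pair, beaker, bowl and jar where they were. In the final scene view the network mistook the beaker for the bowl, so the bowl is checked only from the top view there and by eye.
- **What disagreed:** The fingertips were about 11 mm behind the reported TCP, not 19 mm ahead of it. My first close therefore shut above the ear-defender band without gripping it. A light touch on the crown (about 6 N) and a tilt check in the pictures confirmed the offset, and I corrected for it in both grasps and both placings.

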